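# Pin an actuator's fork to its load-cell eye

## Task

On the test rig, couple the linear actuator to its load cell: slide the rod's fork over the eye, take the thinner of the two clevis pins from the stand and pass it down through the fork's upper ear, the eye and the lower ear until its flange lies flat on the fork, then swing the keeper fully round over the flange so that the pin cannot come out. Feel for the eye's hole with a light touch, because the load cell must not get a hard push, and leave the thick pin and the tools lying about where they are.

Things in the scene. Friction and masses are not known exactly. Their poses are not given: they have to be found in the camera images.
- rig: Test rig on an aluminium plate 310 x 100 x 12 mm, fixed to the bench. Origin: under the plate's middle, on the bench. Its x axis is the rod's direction, from the actuator (at the -x end, 68 mm high, front at x = -34 mm, motor on the +y side) to the load cell on its angle plate (+x end, 76 mm high); z up. The rod's axis is 45 mm above the bench.
- eye_index (a point): Above the index line scribed on the rig's plate, on the rod's axis, at the height of the eye's top face (50 mm above the bench). The eye: rigid flat tongue 26 mm wide, 10 thick, with an 11.5 mm vertical hole and 27 mm of tongue beyond it towards the actuator. It is clamped in slots: its hole lies 4 to 24 mm from this line towards +x (y is true). Where is NOT measured: feel for it with the nose.
- fork (a joint): How far the rod is drawn out along the rig's x, m, 0 to 0.066. It slides by hand against about 3 N of friction and stays where left. At 0.036 the fork's holes stand over eye_index. The fork (26 mm wide, 33 mm high) has two ears, each 9 mm thick with a 12 mm hole, 15 mm apart; the eye goes between them with 2.5 mm above and below.
- fork_hole (a point): Centre of the hole at the top face of the fork's upper ear, 61.5 mm above the bench; axes as the rig's. The eye's top face lies 11.5 mm below this point.
- fork_neck (a point): Middle of the fork's square neck, 51 mm behind the hole (towards the actuator), on the rod's axis: 20 x 20 mm across, 22 mm long along the rod, top 55 mm above the bench. A good place to grip the rod from above with the fingers on its two sides.
- keeper (a joint): Keeper: flat steel latch 12 mm wide on a vertical pivot on the fork's top. 0 open (tongue out to the rig's -y side), 1.745 rad shut at its stop (tongue over the hole's rim); turns anticlockwise seen from above; stays where left (0.02 N m friction). Its underside runs 5.5 mm above the fork's top: it passes over the pin's 4 mm flange only when the pin is home.
- keeper_hinge (a point): On the keeper's turning axis, at its underside: 27 mm behind the fork's hole.
- keeper_post (a point): Middle of the upright thumb post (10 mm across, 9 to 25 mm above the fork's top) on the keeper's tail, 27 mm from the hinge axis, on the far side from the tongue. Seen from the hinge it stands 80 deg from the rig's +x towards +y at joint 0, and towards the rig's -x when shut.
- pin_thin: The clevis pin that fits: shank 10 mm across, 40 mm long with a 2 mm tapered nose (7.5 mm at its end), flange 26 mm across, 4 mm thick, a 7 mm neck, then a ribbed dark knob 16 mm across, 11 to 30 mm above the flange's underside. 60 g. Origin: middle of the flange's underside; z up along the pin. It hangs by its flange in an end hole of the stand.
- pin_thick: The other pin, which does not fit: shank 14 mm, flange 31 mm, knob 21 mm across, same heights. It hangs in the other end hole of the stand and stays there.
- stand: Aluminium block 38 x 104 x 46 mm (x, y, z), fixed, with three 17 mm holes on its y axis, 34 mm apart. Origin: middle of its underside.
- side_cutters: Loose side cutters with red handles, 138 mm long, lying near the rig. Origin: middle of the underside. Bystander.
- torch: Loose black pocket torch, 90 mm long, 26 mm thick, lying near the rig's load-cell end. Origin: middle of the underside. Bystander.

How it is judged:
On the way, in this order (a step that is already met when the one before it is completed fails the run):
1. the thin pin is through both ears and the eye, its flange flat on the fork, the keeper still open (horizontal distance between pin_thin and fork_hole below 0.003 m and z of pin_thin in the frame of fork_hole below 0.0015 m and value of joint keeper below 0.8 rad and x of pin_thin in the frame of eye_index between 0.002 and 0.026 m), for 0.2 s.
2. the keeper is swung round over the flange (value of joint keeper above 1.5 rad), for 0.2 s.
At the end, for the whole second after the job is handed in: Thin pin upright (0.08 rad) and at rest in fork and eye: flange within 1.5 mm of the fork's top, axis within 3 mm of the fork's hole, 2 to 26 mm beyond eye_index; keeper past 1.5 rad (stop 1.745); thick pin still in the stand, within 20 mm of its start (horizontal distance between pin_thin and fork_hole below 0.003 m and z of pin_thin in the frame of fork_hole between -0.003 and 0.0015 m and angle between pin_thin's own z axis and vertical below 0.08 rad and value of joint keeper above 1.5 rad and linear speed of pin_thin below 0.02 m/s and distance of pin_thick from where it was at the start of the episode below 0.02 m and x of pin_thin in the frame of eye_index between 0.002 and 0.026 m); the robot touches nothing.
It fails at once if the thin pin is pushed against the rig with more than 40 N (contact force between pin_thin and rig above 40 N).
It fails at once if the thick pin is lifted or knocked out of place (distance of pin_thick from where it was at the start of the episode above 0.02 m).
It fails at once if the side cutters or the torch are knocked more than 30 mm away (distance of any of side_cutters, torch from where it was at the start of the episode above 0.03 m).
It also fails if it takes over 69 s, if anything falls off the work surface, if the arm or the gripper's body presses on something with over 40 N, if the wrist force passes 120 N, or if a joint passes its speed limit or range.

## Robot

A 7-joint arm with a two-finger parallel gripper is mounted at the origin on a cart in front of the work surface, level with it; the furniture and walls round the work are solid. World frame = base frame: x ahead of the robot, y to its left, z up, the work surface at z = 0. Lengths are in m, angles in rad, forces in N, time in s.
With the tool pointing down it reaches from about 0.425 to 0.925 m from the base axis. Payload 6.8 kg.
Tool frame: the origin (TCP) lies at the very end of the fingers, on their centre line; the grasp point (between the pads) lies 19 mm behind it (hold_point_z is the distance from the TCP to the grasp point, in m); z points along the fingers, y is the line along which they close (so a half turn about z gives the same grasp; the last joint's range is limited). The gripper opens to 85 mm and grips with 20 to 120 N. Pads are 22 mm wide; open, the fingers measure 114 mm over their backs; the gripper's body (76 mm by 85 mm) begins 54 mm behind the grasp point. The pads swing forward as they close: fully open they stand 13 mm farther back than shut.
Start: joints at [1.074, 0.477, 0.022, 1.555, -0.011, 1.109, -0.083], TCP at [0.256, -0.625, 0.231] pointing down, gripper open.
Joint ranges: [-2.96, 2.96], [-0.34, 2.1], [-1.41, 1.46], [0.24, 2.44], [-1.37, 4.51], [0.17, 1.92], [-2.96, 2.96]. Speed limits (rad/s): [2.39, 2.39, 3.14, 3.14, 3.14, 3.14, 3.14].

## Interface

Orientations are given as a rotation vector (axis times angle).
In Python, from station import * gives the robot as it stands.
- The arm moves only by the tool servo_tool, never from a script. Its argument "increments" is a list that holds one entry, the list of rows, each a list of 7 numbers: the shift along the tool's x, y, z in m, then the turn, a rotation vector about the tool's x, y, z in degrees, then the closure, from 0 (fully open) to 1 (shut). In form: [[[dx, dy, dz, ax, ay, az, jaw], ...]]. A call has 1 to 10 rows; each row shifts and turns the commanded pose from where the row before left it, along the tool's axes as they then stand; what a row does not reach is not made up. A row lasts 1/10 s, in which the tool goes at most 50 mm and 8.59 degrees, less where a joint would pass 70% of its speed; a pose out of reach is approached as far as the arm can. A call with a gripper value outside its range is refused whole. The fingers move at their own pace and stop on an object; the grip force is fixed at half the most. Time passes only in rows, so rows that do not move let the fingers close. It gives the time, the measured TCP pose, the force, the opening and the grip force at its end, in the units of the state.
- get_obs(): the state, without advancing time (a new reading comes with each control period).
- snapshot(name): name is "side" or "top"; returns a dict with "color" (384x512x3 uint8, blue, green, red), "z_map" (384x512 float32, m along the optical axis (not along the pixel's ray), 0 where there is no reading), "vfov" (degrees; the focal length in pixels is half the picture's height over the tangent of half this angle, whatever the lens; pixels are square), "cx", "cy" (the principal point, pixels), "extrinsics" (4x4, takes a point from camera to world coordinates). Camera axes: x right, y down, z forward; pixel columns grow to the right and rows downward; lengths in m; the calibration is good to about 2 mm. A picture is of the moment at which its call begins.
- sign_off(): hands the job in; it is judged then, once.
The state is a dict: "t": time; "q": joint angles; "joint_velocities": joint speeds; "joint_efforts": joint torques, N m; "tool_pos": TCP position; "orientation": TCP orientation; "force": force on the tool from outside, world axes, zero at the start; "wrist_torque": the same for the moment, N m; "finger_gap": opening from 0.0 (shut) to 1.0 (fully open); "finger_force": force on a finger pad.
Only numpy, scipy, OpenCV 4.12 (cv2) and the standard library are available. Lean on these libraries where they do the work, as an engineer would, in place of code of your own. Each camera call takes 0.05 s, during which the arm holds its last target. There are 200 camera calls.

## Working session

There is one attempt and no reset: what is moved stays moved. The work goes in short steps, Python scripts to look and compute and a tool call to move; the robot and the scene stay as the last step left them, time stands still between calls to the robot, and variables do not carry over. Pictures are saved under pics/ and viewed, at most 11 in all, crops included, and the job is handed in when it is done.

Besides the shell and the picture viewer there is one more tool, called after "Call:" by a JSON object that holds its "name" and its "arguments". servo_tool: Moves the arm, as the interface text tells. Its arguments: {"type":"object","properties":{"increments":{"type":"array"}},"required":["increments"]}

```bash
ls; mkdir -p pics
cat > h.py <<'E'
from station import *
import numpy as np, cv2
def cam(n):
    s=snapshot(n); h=s["color"].shape[0]; f=h/2/np.tan(np.radians(s["vfov"])/2)
    s["f"]=f; s["E"]=np.array(s["extrinsics"]); return s
def ray(s,u,v,z):
    d=s["E"][:3,:3]@np.array([(u-s["cx"])/s["f"],(v-s["cy"])/s["f"],1]); o=s["E"][:3,3]
    return o+d*(z-o[2])/d[2]
def cloud(s):
    v,u=np.mgrid[:384,:512]; z=s["z_map"]
    p=np.stack([(u-s["cx"])/s["f"]*z,(v-s["cy"])/s["f"]*z,z],-1)
    return p@s["E"][:3,:3].T+s["E"][:3,3]
E
python3 - <<'E'
from h import *
import pickle
for n in("top","side"):
    s=cam(n); cv2.imwrite(f"pics/{n}0.png",cv2.resize(s["color"],(800,600),interpolation=cv2.INTER_CUBIC)); pickle.dump(s,open(n+"0.pkl","wb"))
    print(n,s["f"],s["cx"],s["cy"],s["E"].round(3).tolist())
o=get_obs();print(o)
E
```

```text
pics
top 460.37651570961367 267.28969083397755 194.42362982579843 [[0.017, -0.991, 0.129, 0.342], [-1.0, -0.017, 0.0, 0.225], [0.002, -0.129, -0.992, 1.003], [0.0, 0.0, 0.0, 1.0]]
side 430.6039808930422 254.27989721607045 180.18824775286689 [[-0.992, -0.079, 0.1, 0.327], [-0.125, 0.461, -0.879, 1.199], [0.024, -0.884, -0.467, 0.614], [0.0, 0.0, 0.0, 1.0]]
{'t': 0.1, 'q': array([ 1.07389918,  0.47772948,  0.02234106,  1.55634777, -0.01149402,
        1.10927246, -0.08310398]), 'joint_velocities': array([-0.00074742, -0.00203051, -0.00136071, -0.00325208, -0.00137102,
       -0.00054926, -0.00063396]), 'joint_efforts': array([ 4.98764974e-03, -5.97753346e+01,  1.61408085e+00, -2.81952971e+01,
        1.28644524e-02,  5.04758253e-03, -5.07930883e-05]), 'tool_pos': array([ 0.25566709, -0.6241409 ,  0.23041685]), 'orientation': array([-3.08087125e+00, -6.06609606e-01,  6.82299400e-04]), 'force': array([0.16473939, 0.71213055, 0.74776536]), 'wrist_torque': array([-0.06042543,  0.02733445, -0.00754819]), 'finger_force': 0.0, 'finger_gap': 1.000822817494342}
```

View pics/top0.png

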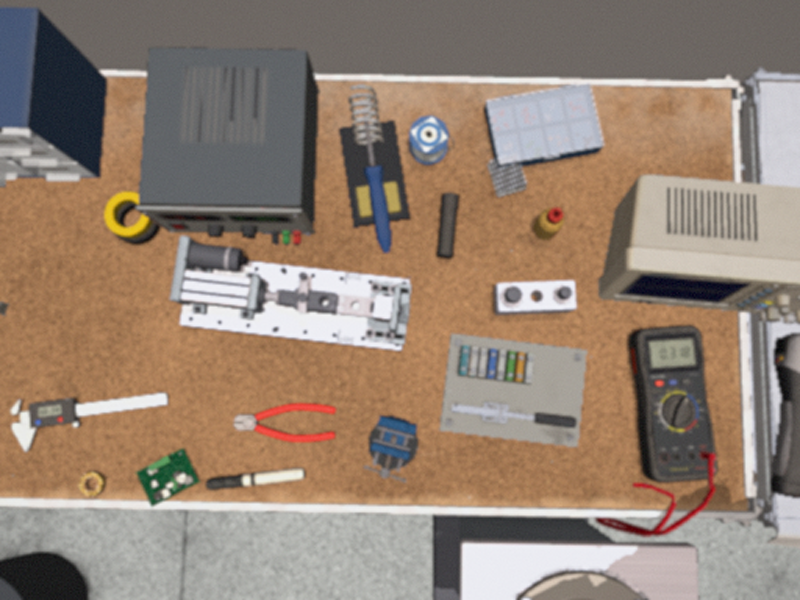

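View pics/side0.png

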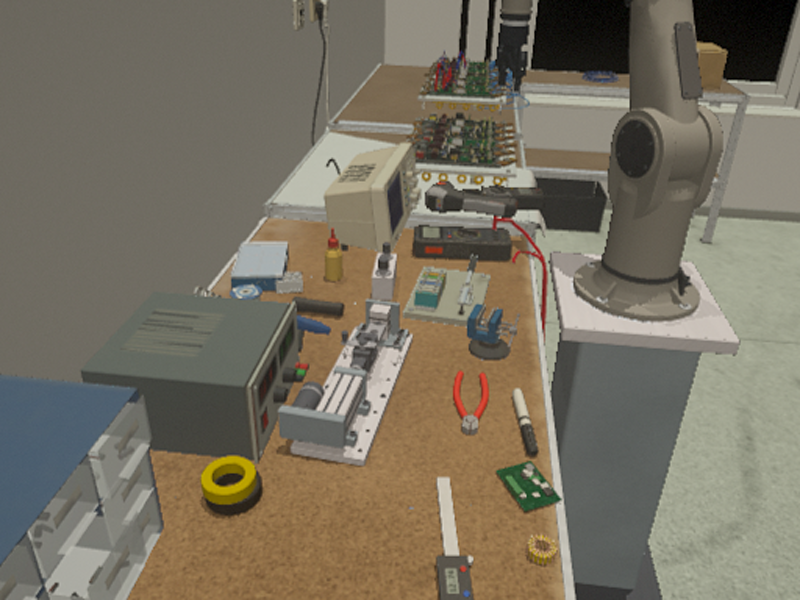

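Top view: the rig lies at (180–410, 240–350) with the actuator on the left, so rig +x is roughly world −y. The stand is at (535,296), with the larger knob at (513,295) and the smaller at (563,293). The torch is at (448,225) and the cutters at (290,420). The side view agrees with this.

Run:
```python
from h import *
import pickle
s=pickle.load(open("top0.pkl","rb")); t=pickle.load(open("side0.pkl","rb"))
a=cv2.resize(s["color"][145:230,108:268],(800,425),interpolation=cv2.INTER_CUBIC)
b=cv2.resize(t["color"][185:300,180:270],(470,600),interpolation=cv2.INTER_CUBIC)
c=cv2.resize(s["color"][172:207,310:377],(330,172),interpolation=cv2.INTER_CUBIC)
cv2.imwrite("pics/a.png",np.vstack([a,np.hstack([c,np.zeros((172,470,3),np.uint8)])])); cv2.imwrite("pics/b.png",b)
P=cloud(s)
for n,(u,v) in dict(plateBL=(120,208),forkregion=(206,191),thick=(328,188),thin=(360,187),standtop=(343,195)).items(): print(n,P[v,u].round(4))
# plate: depth height 6-18mm in rig region
m=np.zeros((384,512),np.uint8)
reg=(slice(140,232),slice(100,270))
z=P[...,2]; m[reg]=((z>0.006)&(z<0.018))[reg]*255
hi=np.zeros_like(m); hi[reg]=((z>0.006))[reg]*255
m2=np.zeros_like(m); r2=(slice(172,207),slice(310,377)); m2[r2]=(z>0.03)[r2]*255
for k,mm in (("plate",m),("stand",m2)):
    cs,_=cv2.findContours(mm,0,2); c=max(cs,key=cv2.contourArea)
    zz={"plate":.012,"stand":.046}[k]
    pts=np.array([ray(s,*p,zz)[:2] for p in c[:,0]],np.float32)*1000
    r=cv2.minAreaRect(pts); print(k,r, cv2.boxPoints(r).round(1).tolist(), cv2.minAreaRect(c))
```

```text
plateBL [0.4364 0.5442 0.0081]
forkregion [0.4733 0.3555 0.0341]
thick [0.4782 0.1019 0.0752]
thin [0.4816 0.0364 0.0738]
standtop [0.4679 0.067  0.0483]
plate ((445.2930908203125, 396.9803771972656), (312.0034484863281, 47.92926025390625), 84.41510772705078) [[406.29998779296875, 244.10000610351562], [454.0, 239.39999389648438], [484.29998779296875, 549.9000244140625], [436.6000061035156, 554.5999755859375]] ((187.7007293701172, 204.92701721191406), (144.19712829589844, 22.084247589111328), 6.581944942474365)
stand ((479.9479675292969, 66.64288330078125), (40.278236389160156, 105.07012176513672), 1.0056589841842651) [[458.8999938964844, 118.80000305175781], [460.70001220703125, 13.800000190734863], [501.0, 14.5], [499.20001220703125, 119.5]] ((343.0, 189.5), (19.0, 50.0), 90.0)
```

View pics/a.png

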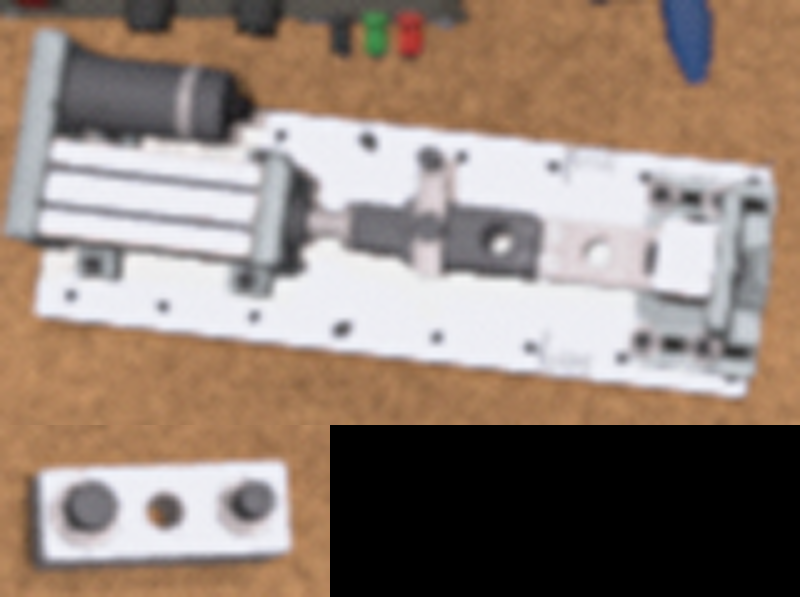

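View pics/b.png

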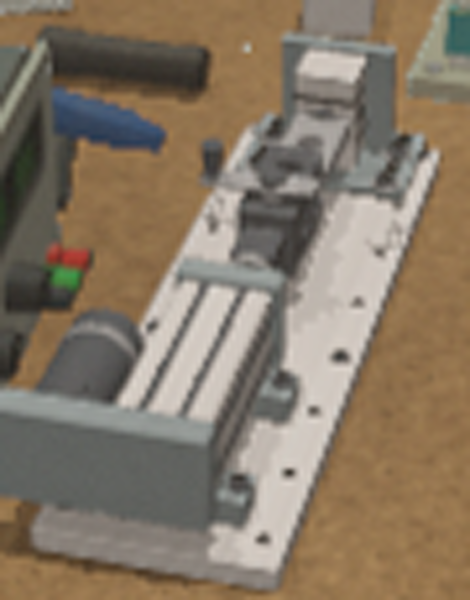

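The crop shows the fork's hole at crop (500,242) and the eye's hole, visible beside it, at (598,250). The index line ends are near (565,165) and (543,345). The keeper post is at (430,158). The thick pin is on the stand's left (+y) end and the thin pin on its right (−y) end.

```bash
cat >> h.py <<'E'
def rotz(a): return np.array([[np.cos(a),-np.sin(a)],[np.sin(a),np.cos(a)]])
E
python3 - <<'E'
from h import *
import pickle
from scipy.spatial.transform import Rotation as Rn
s=pickle.load(open("top0.pkl","rb")); g=cv2.cvtColor(s["color"],6).astype(float)
P=cloud(s)
# plate edges
pts=[]
for u in range(122,250):
    col=g[200:232,u]; i=np.where((col[:-1]>150)&(col[1:]<=150))[0]
    if len(i): k=i[-1]; pts.append((u,200+k+(col[k]-150)/(col[k]-col[k+1])))
L=[ray(s,*p,.012)[:2] for p in pts]; vx,vy,x0,y0=cv2.fitLine(np.array(L,np.float32),cv2.DIST_HUBER,0,.001,.001).ravel()
if vy>0: vx,vy=-vx,-vy
yaw=np.arctan2(vy,vx); ex=np.array([vx,vy]); ey=np.array([-vy,vx]); print("bottom edge yaw deg",np.degrees(yaw),len(L))
e=np.array([x0,y0])
# right/left ends: walk along rig x near bottom edge strip
def at(x,y,z):
    p=np.linalg.inv(s["E"])@np.array([x,y,z,1]); return s["cx"]+s["f"]*p[0]/p[2], s["cy"]+s["f"]*p[1]/p[2]
def samp(x,y,z):
    u,v=at(x,y,z); return cv2.remap(g.astype(np.float32),np.float32([[u]]),np.float32([[v]]),1)[0,0]
ends=[]
for off in (.006,.010,.014):
    ts=np.arange(-.25,.25,.0005); w=np.array([samp(*(e+ex*t+ey*off),.012) for t in ts])
    ok=np.where(w>150)[0]; ends.append((ts[ok[0]],ts[ok[-1]]))
print("ends",ends)
a,b=np.mean(ends,0); c=e+ex*(a+b)/2+ey*.05; print("centre",c,"len",b-a)
rig=lambda p:(np.array([ex,ey])@(np.array(p[:2])-c)*1000).round(1)
# holes: bright blob in dark fork / eye
def blob(u0,v0,r,z,sign):
    sub=sign*g[v0-r:v0+r+1,u0-r:u0+r+1]; w=np.clip(sub-np.percentile(sub,55),0,None)
    vv,uu=np.mgrid[v0-r:v0+r+1,u0-r:u0+r+1]; p=ray(s,(w*uu).sum()/w.sum(),(w*vv).sum()/w.sum(),z); return p
for n,args in dict(fork=(208,193,3,.0615,1),eye=(228,195,3,.050,1)).items():
    p=blob(*args); print(n,p.round(4),rig(p))
for n,(u,v,z) in dict(fork=(208,193.4,.0615),eye=(227.6,195,.05),idxT=(221,178,.012),idxB=(216.6,214,.012),post=(194,176.6,.0865),thick=(310+90/4.93,172+(505-425)/4.93,.0757),thin=(310+253/4.93,172+(499-425)/4.93,.0757),actfront=(168,180,.068)).items():
    p=ray(s,u,v,z); print(n,p.round(4),rig(p))
# grey profile along the rod axis top heights and obstacles
for name,z in(("eye",.05),("fork",.0615)):
    print(name,[(int(x),int(samp(*(c+ex*x/1000),z))) for x in range(0,110,3)])
print("hmax path", [ (y,P[...,2][(abs(P[...,1]-y)<.05)&(P[...,0]>.3)&(P[...,0]<.62)&(s["z_map"]>0)].max().round(3)) for y in (-.3,-.2,-.1,0.,.1,.2,.3,.4)])
R=Rn.from_rotvec(get_obs()["orientation"]).as_matrix(); print(R.round(3))
E
```

```text
bottom edge yaw deg -95.57649 128
ends [(np.float64(-0.15849999999999992), np.float64(0.23050000000000043)), (np.float64(-0.15749999999999992), np.float64(0.23000000000000043)), (np.float64(-0.18249999999999994), np.float64(0.23000000000000043))]
centre [0.4670929  0.36369151] len 0.39633333333333365
fork [0.4643 0.3474 0.0615] [16.5 -1.2]
eye [0.4617 0.3081 0.05  ] [55.8  0. ]
fork [0.4647 0.3475 0.0615] [16.4 -0.8]
eye [0.4635 0.308  0.05  ] [55.8  1.8]
idxT [0.5055 0.3268 0.012 ] [33.  41.8]
idxB [0.4266 0.3339 0.012 ] [ 33.6 -37.4]
post [0.4951 0.3736 0.0865] [-12.6  26.9]
thick [0.4777 0.1014 0.0757] [260.  36.]
thin [0.4814 0.0341 0.0757] [326.6  46.3]
actfront [0.4901 0.4298 0.068 ] [-68.   16.5]
eye [(0, 119), (3, 114), (6, 89), (9, 98), (12, 180), (15, 217), (18, 163), (21, 117), (24, 121), (27, 113), (30, 139), (33, 200), (36, 217), (39, 210), (42, 212), (45, 214), (48, 195), (51, 203), (54, 235), (57, 236), (60, 221), (63, 217), (66, 219), (69, 215), (72, 204), (75, 146), (78, 131), (81, 216), (84, 238), (87, 238), (90, 238), (93, 238), (96, 238), (99, 238), (102, 226), (105, 199), (108, 190)]
fork [(0, 118), (3, 117), (6, 104), (9, 80), (12, 119), (15, 197), (18, 199), (21, 140), (24, 119), (27, 116), (30, 116), (33, 169), (36, 212), (39, 212), (42, 211), (45, 215), (48, 203), (51, 182), (54, 226), (57, 237), (60, 228), (63, 217), (66, 219), (69, 216), (72, 211), (75, 169), (78, 123), (81, 197), (84, 237), (87, 238), (90, 238), (93, 238), (96, 237), (99, 239), (102, 233), (105, 204), (108, 193)]
hmax path [(-0.3, np.float64(0.111)), (-0.2, np.float64(0.174)), (-0.1, np.float64(0.174)), (0.0, np.float64(0.174)), (0.1, np.float64(0.085)), (0.2, np.float64(0.074)), (0.3, np.float64(0.076)), (0.4, np.float64(0.133))]
[[ 0.925  0.379 -0.001]
 [ 0.379 -0.925  0.001]
 [-0.    -0.002 -1.   ]]
```

Call:
{"name": "servo_tool", "arguments": {"increments": [[[0.032, -0.031, -0.006, 0, 0, 0, 0], [0.032, -0.031, -0.006, 0, 0, 0, 0], [0.032, -0.031, -0.006, 0, 0, 0, 0], [0.032, -0.031, -0.006, 0, 0, 0, 0], [0.032, -0.031, -0.006, 0, 0, 0, 0], [0.032, -0.031, -0.006, 0, 0, 0, 0], [0.032, -0.031, -0.006, 0, 0, 0, 0], [0.032, -0.031, -0.006, 0, 0, 0, 0], [0.032, -0.031, -0.006, 0, 0, 0, 0], [0.032, -0.031, -0.006, 0, 0, 0, 0]]]}}

```text
t: 1.1
tool_pos: [0.4346, -0.2147, 0.2914]
orientation: [3.082, 0.607, -0.0]
force: [1.1, -0.2, 0.4]
finger_gap: 0.997
finger_force: 0.0
```

Call:
{"name": "servo_tool", "arguments": {"increments": [[[0.031, -0.031, 0, 0, 0, 0, 0], [0.031, -0.031, 0, 0, 0, 0, 0], [0.031, -0.031, 0, 0, 0, 0, 0], [0.031, -0.031, 0, 0, 0, 0, 0], [0.014, -0.043, 0, 0, 0, 0, 0], [0.014, -0.043, 0, 0, 0, 0, 0], [0.014, -0.043, 0, 0, 0, 0, 0], [0.014, -0.043, 0, 0, 0, 0, 0], [0.014, -0.043, 0, 0, 0, 0, 0], [0.014, -0.043, 0, 0, 0, 0, 0]]]}}

```text
t: 2.1
tool_pos: [0.4816, 0.2173, 0.2911]
orientation: [3.082, 0.606, -0.0]
force: [0.6, -0.1, -0.5]
finger_gap: 0.996
finger_force: 0.0
```

Call:
{"name": "servo_tool", "arguments": {"increments": [[[0.014, -0.043, 0, 0, 0, -8, 0], [0, 0, 0, 0, 0, -8, 0], [0, 0, 0, 0, 0, -8, 0], [0, 0, 0, 0, 0, -8, 0], [0, 0, 0, 0, 0, -8, 0], [0, 0, 0, 0, 0, -8, 0], [0, 0, 0, 0, 0, -8, 0], [0, 0, 0, 0, 0, -6.1, 0], [0, 0, 0, 0, 0, 0, 0]]]}}

```text
t: 3.0
tool_pos: [0.4787, 0.2607, 0.2909]
orientation: [-2.327, -2.11, 0.001]
force: [0.1, 0.3, 0.1]
finger_gap: 1.001
finger_force: 0.0
```

Call:
{"name": "servo_tool", "arguments": {"increments": [[[0.034, -0.0056, 0.04, 0, 0, 0, 0.3], [0.034, -0.0057, 0.04, 0, 0, 0, 0.3], [0.034, -0.0056, 0.04, 0, 0, 0, 0.3], [0.034, -0.0057, 0.04, 0, 0, 0, 0.3], [0, 0, 0.02, 0, 0, 0, 0.3], [0, 0, 0.02, 0, 0, 0, 0.3], [0, 0, 0.02, 0, 0, 0, 0.3], [0, 0, 0.02, 0, 0, 0, 0.3], [0, 0, 0.01, 0, 0, 0, 0.3]]]}}

```text
t: 3.9
tool_pos: [0.4697, 0.3909, 0.0482]
orientation: [-2.33, -2.107, 0.003]
force: [-0.6, 0.5, -0.1]
finger_gap: 0.697
finger_force: 0.2
```

Run:
```python
from h import *
o=get_obs(); print(o["tool_pos"],o["force"],o["orientation"])
s=cam("top");t=cam("side")
a=cv2.resize(s["color"][140:235,108:268],(800,475),interpolation=cv2.INTER_CUBIC)
b=cv2.resize(t["color"][185:300,180:270],(372,475),interpolation=cv2.INTER_CUBIC)
cv2.imwrite("pics/c.png",cv2.resize(np.hstack([a[:,100:528],b]),(800,475)))
```

```text
[0.46969583 0.39085359 0.04816606] [-0.62934317  0.53728499 -0.10260573] [-2.33033364 -2.10690548  0.00262086]
```

View pics/c.png

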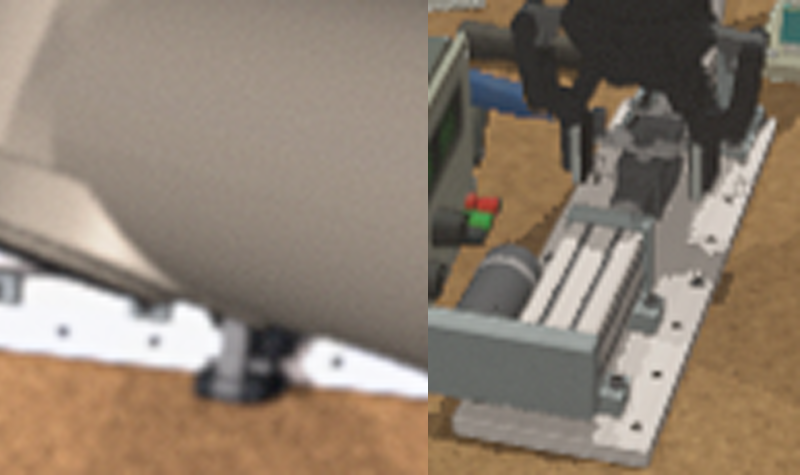

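The arm hides the rod from above. In the side view the fingers straddle the neck. The TCP stands 7 mm short in y, so I'll correct that, lower and grip.

Call:
{"name": "servo_tool", "arguments": {"increments": [[[0.007, 0, 0, 0, 0, 0, 0.3], [0, 0, 0.009, 0, 0, 0, 0.3], [0, 0, 0.008, 0, 0, 0, 0.5], [0, 0, 0, 0, 0, 0, 0.8], [0, 0, 0, 0, 0, 0, 1], [0, 0, 0, 0, 0, 0, 1], [0, 0, 0, 0, 0, 0, 1]]]}}

```text
t: 4.7
tool_pos: [0.4722, 0.3972, 0.0324]
orientation: [2.328, 2.107, 0.001]
force: [5.4, -0.2, -5.6]
finger_gap: 0.278
finger_force: 59.1
```

Call:
{"name": "servo_tool", "arguments": {"increments": [[[0, 0.002, 0, 0, 0, 0, 1], [-0.005, 0.0005, 0, 0, 0, 0, 1], [-0.005, 0, 0, 0, 0, 0, 1], [-0.005, 0, 0, 0, 0, 0, 1], [-0.005, 0, 0, 0, 0, 0, 1], [-0.005, 0, 0, 0, 0, 0, 1], [-0.005, 0, 0, 0, 0, 0, 1], [-0.005, 0, 0, 0, 0, 0, 1], [-0.004, 0, 0, 0, 0, 0, 1], [0, 0, 0, 0, 0, 0, 1]]]}}

```text
t: 5.7
tool_pos: [0.4685, 0.3577, 0.0324]
orientation: [2.328, 2.109, -0.004]
force: [-4.4, 0.9, -8.7]
finger_gap: 0.279
finger_force: 59.5
```

Call:
{"name": "servo_tool", "arguments": {"increments": [[[0, 0, 0, 0, 0, 0, 0.5], [0, 0, 0, 0, 0, 0, 0.2], [0, 0, 0, 0, 0, 0, 0.2], [0, 0, -0.01, 0, 0, 0, 0.2], [0, 0, -0.03, 0, 0, 0, 0.2], [0, 0, -0.04, 0, 0, 0, 0.2], [0, 0, -0.04, 0, 0, 0, 0.2], [-0.02, 0.003, -0.03, 0, 0, 0, 0.2], [-0.04, 0.006, 0, 0, 0, 0, 0.2], [-0.04, 0.006, 0, 0, 0, 0, 0.2]]]}}

```text
t: 6.7
tool_pos: [0.4754, 0.2583, 0.1852]
orientation: [2.325, 2.111, 0.006]
force: [0.6, -1.9, 0.1]
finger_gap: 0.801
finger_force: 0.0
```

Call:
{"name": "servo_tool", "arguments": {"increments": [[[-0.04, 0.006, 0, 0, 0, 0, 0.2], [-0.04, 0.006, 0, 0, 0, 0, 0.2], [-0.04, 0.006, 0, 0, 0, 0, 0.2], [-0.02, 0.003, 0, 0, 0, 0, 0.2], [0, 0, 0, 0, 0, 0, 0.2]]]}}

```text
t: 7.2
tool_pos: [0.4825, 0.1129, 0.1835]
orientation: [2.332, 2.102, -0.001]
force: [0.7, 0.5, 0.5]
finger_gap: 0.804
finger_force: 0.0
```

Run:
```python
from h import *
import pickle
o=get_obs(); print(o["tool_pos"],o["force"])
s=cam("top");t=cam("side"); pickle.dump(s,open("top1.pkl","wb")); pickle.dump(t,open("side1.pkl","wb"))
a=cv2.resize(s["color"][140:235,178:268],(568,600),interpolation=cv2.INTER_CUBIC)
b=cv2.resize(s["color"][155:220,310:377],(232,225),interpolation=cv2.INTER_CUBIC)
c=cv2.resize(t["color"][150:215,220:270],(232,300),interpolation=cv2.INTER_CUBIC)
cv2.imwrite("pics/d.png",np.hstack([a,np.vstack([b,c,np.zeros((75,232,3),np.uint8)])]))
```

```text
[0.4824845  0.11286771 0.18353061] [0.67899798 0.50730645 0.52164121]
```

View pics/d.png

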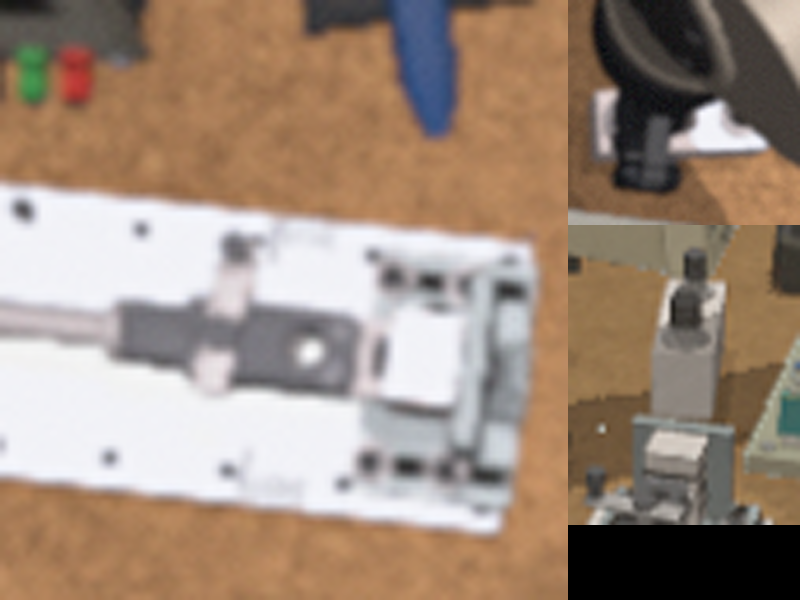

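The fork now covers the eye. Its hole at crop (310,350) shows bright plate through it, so the holes are roughly aligned. The keeper is still open (post at (237,245), tongue at (212,375)). Next I measure the pin and hole more finely.

Run:
```python
from h import *
import pickle
s0=pickle.load(open("top0.pkl","rb")); s1=pickle.load(open("top1.pkl","rb")); t0=pickle.load(open("side0.pkl","rb"))
def dark(s,u0,v0,r,th):
    g=cv2.cvtColor(s["color"],6).astype(float)[v0-r:v0+r+1,u0-r:u0+r+1]
    w=np.clip(th-g,0,60); vv,uu=np.mgrid[v0-r:v0+r+1,u0-r:u0+r+1]; return (w*uu).sum()/w.sum(),(w*vv).sum()/w.sum()
for n,u,v,r in(("thin",361,187,6),("thick",328,188,7)):
    c=dark(s0,u,v,r,110); print(n,c,ray(s0,*c,.074).round(4))
    g=cv2.cvtColor(s0["color"],6); 
g=cv2.cvtColor(s0["color"],6); print(g[181:194,353:369])
g=cv2.cvtColor(s1["color"],6); print(g[189:203,220:236])
def bright(s,u0,v0,r,z,th):
    g=cv2.cvtColor(s["color"],6).astype(float)[v0-r:v0+r+1,u0-r:u0+r+1]; w=np.clip(g-th,0,80); vv,uu=np.mgrid[v0-r:v0+r+1,u0-r:u0+r+1]
    c=(w*uu).sum()/w.sum(),(w*vv).sum()/w.sum(); return c,ray(s,*c,z).round(4)
print(bright(s1,227,195,4,.0615,135), bright(s0,208,193,4,.0615,135))
```

```text
thin (np.float64(358.5991902834008), np.float64(188.40080971659918)) [0.4787 0.0393 0.074 ]
thick (np.float64(324.8671875), np.float64(190.3125)) [0.4735 0.1081 0.074 ]
[[239 237 238 240 241 238 235 237 239 240 240 241 241 239 222 165]
 [239 239 238 238 235 232 219 220 226 231 233 236 240 240 224 166]
 [239 236 232 230 226 208 183 165 165 174 186 213 232 237 225 170]
 [237 229 220 206 193 164 137 124 122 122 134 161 212 234 227 175]
 [233 218 193 171 146 111 105 110 113 115 111 130 180 226 226 181]
 [228 195 165 138 103  84 100 116 119 116 111 120 158 210 221 181]
 [224 192 154 123  84  68  97 118 121 121 115 122 156 207 220 186]
 [226 198 164 123  77  61  85 112 121 118 116 126 164 211 224 191]
 [226 196 175 145  98  63  64  86 104 109 116 145 190 226 230 194]
 [225 194 181 168 136  95  69  72  86 106 134 177 221 234 231 193]
 [228 201 186 181 169 145 125 120 131 154 183 214 230 238 232 190]
 [236 223 201 187 186 179 177 177 191 205 217 228 236 238 231 190]
 [237 234 224 203 193 188 191 197 212 224 227 229 235 239 233 205]]
[[119 120 128 129 137 143 146 156 162 170 181 193 197 213 2
[... 377 characters left out ...]
223 161 126 121 122 125 157 198]
 [126 122 119 121 141 190 232 237 206 154 127 128 121 125 161 201]
 [121 123 121 122 134 167 193 186 161 137 137 139 127 123 161 203]
 [121 120 119 119 127 137 143 136 132 138 147 146 132 125 162 200]
 [109 109 113 113 118 120 119 123 129 145 153 144 129 129 167 203]
 [ 98  99  99 101 106 105 106 110 121 131 141 128 119 138 182 215]
 [154 143 125 108 102 104  97  96 100 108 113 109 110 148 190 213]
 [231 218 201 180 174 166 165 162 151 144 142 134 135 160 188 192]]
((np.float64(226.99304952215465), np.float64(195.52215464813207)), array([0.4609, 0.3082, 0.0615])) ((np.float64(208.0291095890411), np.float64(193.5873287671233)), array([0.4643, 0.3474, 0.0615]))
```

Call:
{"name": "servo_tool", "arguments": {"increments": [[[-0.039, 0.0035, 0, 0, 0, 0, 0.5], [-0.04, 0.0035, 0, 0, 0, 0, 0.5], [0, 0, 0, 0, 0, 0, 0.5], [0, 0, 0.04, 0, 0, 0, 0.5], [0, 0, 0.04, 0, 0, 0, 0.5], [0, 0, 0.02, 0, 0, 0, 0.5], [0, 0, 0, 0, 0, 0, 0.5]]]}}

```text
t: 8.0
tool_pos: [0.4792, 0.0393, 0.0808]
orientation: [-2.322, -2.111, 0.005]
force: [-0.5, 0.1, -0.3]
finger_gap: 0.499
finger_force: 0.0
```

Call:
{"name": "servo_tool", "arguments": {"increments": [[[-0.0053, 0.003, 0, 0, 0, 0, 0.5], [0, 0, 0.01, 0, 0, 0, 0.5], [0, 0, 0.01, 0, 0, 0, 0.5], [0, 0, 0.006, 0, 0, 0, 0.5], [0, 0, 0, 0, 0, 0, 0.5], [0, 0, 0, 0, 0, 0, 0.5]]]}}

```text
t: 8.6
tool_pos: [0.4835, 0.032, 0.0568]
orientation: [-2.327, -2.11, 0.0]
force: [0.6, 0.1, -0.7]
finger_gap: 0.497
finger_force: 0.0
```

Call:
{"name": "servo_tool", "arguments": {"increments": [[[0.0017, -0.0015, 0.003, 0, 0, 0, 0.5], [0, 0, 0, 0, 0, 0, 0.6], [0, 0, 0, 0, 0, 0, 0.8], [0, 0, 0, 0, 0, 0, 1], [0, 0, 0, 0, 0, 0, 1], [0, 0, 0, 0, 0, 0, 1]]]}}

```text
t: 9.2
tool_pos: [0.4824, 0.0338, 0.0541]
orientation: [2.328, 2.11, 0.0]
force: [-1.0, -0.8, 4.9]
finger_gap: 0.164
finger_force: 58.5
```

Call:
{"name": "servo_tool", "arguments": {"increments": [[[0, 0, -0.01, 0, 0, 0, 1], [0, 0, -0.02, 0, 0, 0, 1], [0, 0, -0.03, 0, 0, 0, 1], [0, 0, -0.03, 0, 0, 0, 1], [0, 0, -0.03, 0, 0, 0, 1], [0, 0, 0, 0, 0, 0, 1]]]}}

```text
t: 9.8
tool_pos: [0.4846, 0.0343, 0.1779]
orientation: [2.324, 2.106, 0.008]
force: [0.5, 0.4, 0.0]
finger_gap: 0.165
finger_force: 58.6
```

Run:
```python
from h import *
o=get_obs(); print(o["tool_pos"],o["force"],o["finger_gap"],o["finger_force"])
t=cam("side")
p=np.linalg.inv(t["E"])@np.r_[o["tool_pos"],1]; u=int(t["cx"]+t["f"]*p[0]/p[2]);v=int(t["cy"]+t["f"]*p[1]/p[2]); print(u,v)
cv2.imwrite("pics/e.png",cv2.resize(t["color"][v-45:v+60,u-45:u+45],(514,600),interpolation=cv2.INTER_CUBIC))
```

```text
[0.48463915 0.03431602 0.17788139] [0.50794715 0.41835276 0.03520923] 0.1646324801302512 58.62300753593445
247 123
```

View pics/e.png

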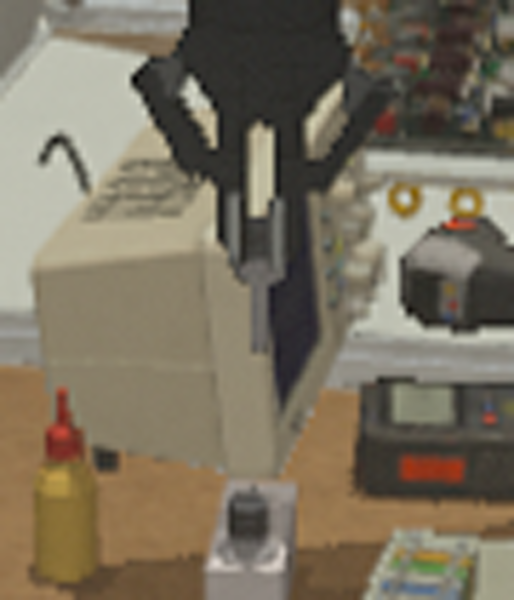

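The pin hangs upright in the fingers (514-crop at (260,330)). The thick pin is still in the stand.

Call:
{"name": "servo_tool", "arguments": {"increments": [[[0.02, -0.0034, 0, 0, 0, 0, 1], [0.038, -0.0067, 0, 0, 0, 0, 1], [0.038, -0.0067, 0, 0, 0, 0, 1], [0.038, -0.0067, 0, 0, 0, 0, 1], [0.038, -0.0067, 0, 0, 0, 0, 1], [0.038, -0.0067, 0, 0, 0, 0, 1], [0.038, -0.0067, 0, 0, 0, 0, 1], [0.024, -0.0043, 0.02, 0, 0, 0, 1], [0, 0, 0.02, 0, 0, 0, 1], [0, 0, 0, 0, 0, 0, 1]]]}}

```text
t: 10.85
tool_pos: [0.4587, 0.308, 0.1303]
orientation: [-2.325, -2.111, 0.011]
force: [-0.3, -0.3, -1.0]
finger_gap: 0.163
finger_force: 58.6
```

Call:
{"name": "servo_tool", "arguments": {"increments": [[[0, 0, 0, 0, 0, 0, 1], [0, 0, 0, 0, 0, 0, 1]]]}}

```text
t: 11.05
tool_pos: [0.4617, 0.3085, 0.1343]
orientation: [2.329, 2.108, 0.0]
force: [-0.7, -0.0, -0.7]
finger_gap: 0.16
finger_force: 58.6
```

Call:
{"name": "servo_tool", "arguments": {"increments": [[[0.0013, 0.0017, 0, 0, 0, 0, 1], [0, 0, 0.01, 0, 0, 0, 1], [0, 0, 0.008, 0, 0, 0, 1], [0, 0, 0, 0, 0, 0, 1], [0, 0, 0, 0, 0, 0, 1], [0, 0, 0, 0, 0, 0, 1]]]}}

```text
t: 11.65
tool_pos: [0.463, 0.3104, 0.1159]
orientation: [-2.328, -2.11, -0.0]
force: [0.1, 0.9, -0.5]
finger_gap: 0.163
finger_force: 58.6
```

Run:
```python
from h import *
o=get_obs(); print(o["tool_pos"],o["force"],o["orientation"])
t=cam("side")
p=np.linalg.inv(t["E"])@np.r_[o["tool_pos"]-[0,0,.03],1]; u=int(t["cx"]+t["f"]*p[0]/p[2]);v=int(t["cy"]+t["f"]*p[1]/p[2]); print(u,v)
cv2.imwrite("pics/f.png",cv2.resize(t["color"][v-35:v+35,u-40:u+40],(800,600)[:2],interpolation=cv2.INTER_CUBIC))
for n,z in(("tcp",0),("nosetip",-.048)):
    q=np.linalg.inv(t["E"])@np.r_[o["tool_pos"]+[0,0,z],1]; print(n,((t["cx"]+t["f"]*q[0]/q[2]-u+40)*10,(t["cy"]+t["f"]*q[1]/q[2]-v+35)*8.57))
```

```text
[0.46299164 0.31039186 0.11587626] [ 0.09523183  0.88159963 -0.4874923 ] [-2.32753496e+00 -2.10990982e+00 -2.31342648e-04]
239 199
tcp (np.float64(405.8994020714158), np.float64(210.63449107328572))
nosetip (np.float64(404.3467589466613), np.float64(358.3385643170463))
```

View pics/f.png

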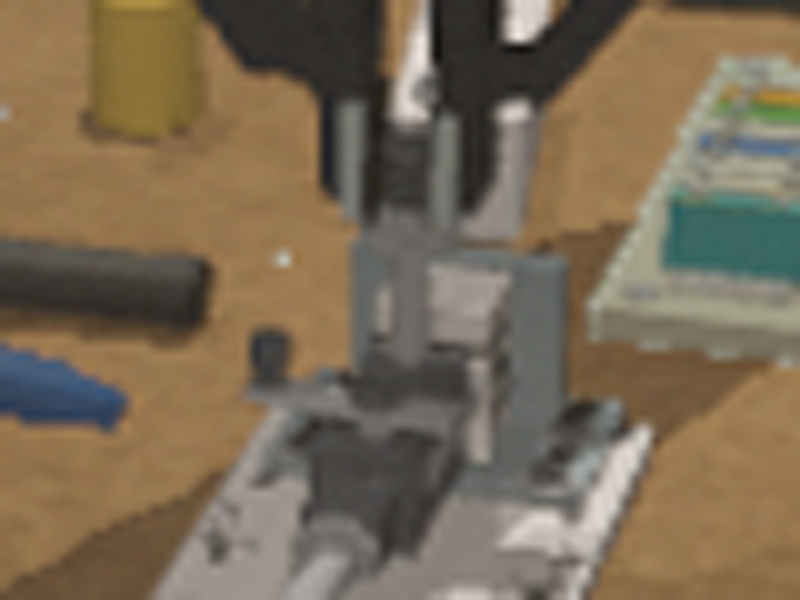

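The nose at crop (405,360) stands over the fork's top near its hole, and the pin is upright. Now lowering gently.

Call:
{"name": "servo_tool", "arguments": {"increments": [[[0, -0.0003, 0.003, 0, 0, 0, 1], [0, 0, 0.003, 0, 0, 0, 1], [0, 0, 0.003, 0, 0, 0, 1], [0, 0, 0.002, 0, 0, 0, 1], [0, 0, 0, 0, 0, 0, 1], [0, 0, 0, 0, 0, 0, 1]]]}}

```text
t: 12.3
tool_pos: [0.4629, 0.3105, 0.1047]
orientation: [-2.328, -2.11, -0.001]
force: [0.9, 1.1, -2.3]
finger_gap: 0.158
finger_force: 58.5
```

Call:
{"name": "servo_tool", "arguments": {"increments": [[[0, 0, 0.003, 0, 0, 0, 1], [0, 0, 0.003, 0, 0, 0, 1], [0, 0, 0.003, 0, 0, 0, 1], [0, 0, 0.002, 0, 0, 0, 1], [0, 0, 0, 0, 0, 0, 1], [0, 0, 0, 0, 0, 0, 1]]]}}

```text
t: 12.9
tool_pos: [0.4629, 0.3103, 0.0936]
orientation: [-2.328, -2.11, -0.0]
force: [3.7, 1.8, -2.1]
finger_gap: 0.161
finger_force: 58.5
```

Call:
{"name": "servo_tool", "arguments": {"increments": [[[0.0005, 0.001, 0, 0, 0, 0, 1], [0, 0, 0.003, 0, 0, 0, 1], [0, 0, 0.003, 0, 0, 0, 1], [0, 0, 0.003, 0, 0, 0, 1], [0, 0, 0.002, 0, 0, 0, 1], [0, 0, 0, 0, 0, 0, 1], [0, 0, 0, 0, 0, 0, 1]]]}}

```text
t: 13.6
tool_pos: [0.4635, 0.3106, 0.0825]
orientation: [-2.328, -2.11, 0.001]
force: [0.7, 2.3, -3.0]
finger_gap: 0.17
finger_force: 58.6
```

Free so far; the nose is now below the eye. Continuing through the lower ear to the seat, at TCP about 0.0695.

Call:
{"name": "servo_tool", "arguments": {"increments": [[[0.0005, 0, 0.002, 0, 0, 0, 1], [0, 0, 0.002, 0, 0, 0, 1], [0, 0, 0.002, 0, 0, 0, 1], [0, 0, 0.002, 0, 0, 0, 1], [0, 0, 0.002, 0, 0, 0, 1], [0, 0, 0, 0, 0, 0, 1], [0, 0, 0, 0, 0, 0, 1]]]}}

```text
t: 14.3
tool_pos: [0.4637, 0.311, 0.0726]
orientation: [2.328, 2.11, -0.001]
force: [-0.1, 0.8, -1.7]
finger_gap: 0.163
finger_force: 58.7
```

Call:
{"name": "servo_tool", "arguments": {"increments": [[[0, 0, 0.001, 0, 0, 0, 1], [0, 0, 0.001, 0, 0, 0, 1], [0, 0, 0.001, 0, 0, 0, 1], [0, 0, 0.001, 0, 0, 0, 1], [0, 0, 0, 0, 0, 0, 1], [0, 0, 0, 0, 0, 0, 1]]]}}

```text
t: 14.9
tool_pos: [0.4639, 0.3111, 0.0695]
orientation: [2.327, 2.109, 0.0]
force: [-2.4, -1.4, 8.1]
finger_gap: 0.159
finger_force: 59.7
```

The upward force of 8 N came at exactly the predicted seat height, so the flange is on the fork. Releasing and lifting.

Call:
{"name": "servo_tool", "arguments": {"increments": [[[0, 0, -0.0015, 0, 0, 0, 0.8], [0, 0, 0, 0, 0, 0, 0.5], [0, 0, 0, 0, 0, 0, 0.5], [0, 0, 0, 0, 0, 0, 0.5], [0, 0, -0.02, 0, 0, 0, 0.5], [0, 0, -0.03, 0, 0, 0, 0.5], [-0.04, 0, -0.03, 0, 0, 0, 0.5], [-0.04, 0, 0, 0, 0, 0, 0.5], [-0.04, 0, 0, 0, 0, 0, 0.5], [-0.04, 0, 0, 0, 0, 0, 0.5]]]}}

```text
t: 15.9
tool_pos: [0.4478, 0.1504, 0.1504]
orientation: [2.327, 2.11, 0.0]
force: [1.3, -0.2, -0.9]
finger_gap: 0.499
finger_force: 0.0
```

Call:
{"name": "servo_tool", "arguments": {"increments": [[[0, 0, 0, 0, 0, 8.5, 0.7], [0, 0, 0, 0, 0, 8.5, 0.7], [0, 0, 0, 0, 0, 8.5, 0.7], [0, 0, 0, 0, 0, 8.5, 0.7], [0, 0, 0, 0, 0, 8.5, 0.7], [0, 0, 0, 0, 0, 8.5, 0.7], [0, 0, 0, 0, 0, 8.5, 0.7], [0, 0, 0, 0, 0, 8.5, 0.7], [0, 0, 0, 0, 0, 8.5, 0.7], [0, 0, 0, 0, 0, 8.5, 0.7]]]}}

```text
t: 16.9
tool_pos: [0.448, 0.1519, 0.1502]
orientation: [3.141, -0.026, -0.0]
force: [-0.2, -0.5, 0.8]
finger_gap: 0.3
finger_force: 0.0
```

Run:
```python
from h import *
from scipy.spatial.transform import Rotation as Rn
o=get_obs(); R=Rn.from_rotvec(o["orientation"]).as_matrix(); print(o["tool_pos"],o["force"],o["q"].round(2)); print(R.round(3))
s=cam("top");t=cam("side")
a=cv2.resize(s["color"][165:225,190:260],(700,600),interpolation=cv2.INTER_CUBIC)
cv2.imwrite("pics/g.png",a)
g=cv2.cvtColor(s["color"],6); print(g[170:186,206:226])
ex=np.array([-.0972,-.9953]);ey=np.array([.9953,-.0972]);H=np.array([.4639,.3111]);hg=H-.027*ex
p=ray(s,215.6,178.8,.0865)[:2]; print("post rel hinge",ex@(p-hg),ey@(p-hg),"hinge",hg)
```

```text
[0.44797167 0.15193634 0.15021747] [-0.20925601 -0.46019763  0.80572871] [-0.07  0.29 -0.45  2.08  0.17  0.81 -2.21]
[[ 1.    -0.017 -0.   ]
 [-0.017 -1.    -0.   ]
 [-0.     0.    -1.   ]]
[[116 115 115 122 128 123 122 124 126 128 127 129 129 126 122 127 130 128
  130 134]
 [134 131 129 129 131 131 130 124 123 127 130 136 136 130 125 126 127 126
  128 130]
 [190 187 183 181 182 176 163 154 146 135 135 143 144 140 137 133 133 129
  127 126]
 [237 237 236 236 235 230 222 210 197 189 187 190 187 182 168 159 152 145
  140 141]
 [244 243 244 244 244 243 242 240 237 235 236 236 237 231 217 200 187 179
  178 181]
 [242 242 243 242 242 244 242 241 238 239 242 245 245 243 232 213 206 214
  225 228]
 [243 242 242 242 243 243 240 228 206 204 222 232 231 233 226 209 210 221
  228 228]
 [242 241 241 242 241 241 228 186 147 144 167 183 179 192 209 206 214 220
  224 227]
 [241 241 243 242 242 238 213 150 114 115 129 146 159 175 197 207 223 226
  231 233]
 [242 241 242 241 242 237 213 155 117 111 113 148 186 206 213 213 231 237
  239 239]
 [242 242 241 242 242 239 222 169 126 109 113 151 199 227 225 217 234 242
  243 241]
 [242 241 242 242 243 236 219 178 150 135 147 161 196 227 230 226 236 242
  242 242]
 [242 240 242 242 240 233 214 190 182 179 186 189 206 232 240 238 241 241
  242 242]
 [242 243 242 243 242 233 217 205 203 202 208 208 218 237 243 242 242 243
  242 241]
 [243 242 242 242 241 232 222 215 215 217 214 212 223 238 243 242 242 241
  242 243]
 [242 240 237 237 234 224 218 215 217 221 214 203 222 239 243 243 244 243
  242 242]]
post rel hinge 0.005586822237377014 0.025480045137287004 hinge [0.4665244 0.3379731]
```

View pics/g.png

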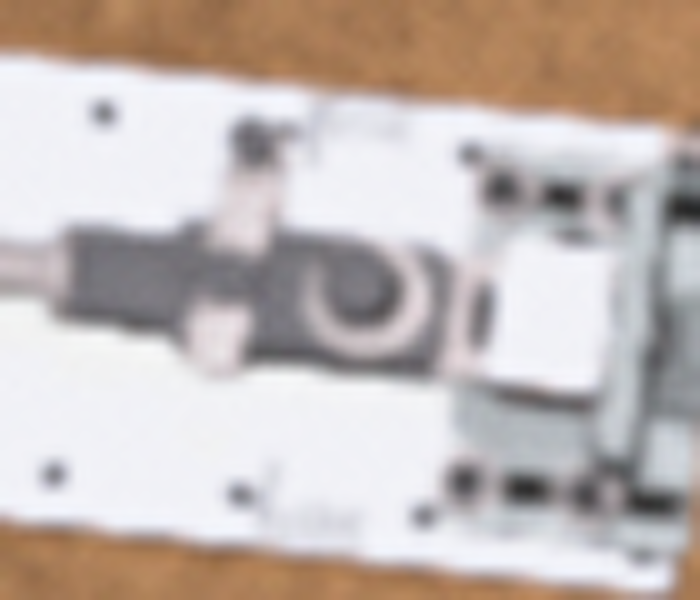

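The pin's flange ring at crop (365,300) lies on the fork round the knob. The keeper is still open, with its post at (258,138), which gives joint ≈ 0. Moving over the post.

Call:
{"name": "servo_tool", "arguments": {"increments": [[[0.0083, -0.0359, 0, 0, 0, 0, 0.7], [0.0083, -0.0359, 0, 0, 0, 0, 0.7], [0.0083, -0.0359, 0, 0, 0, 0, 0.7], [0.0083, -0.0359, 0, 0, 0, 0, 0.7], [0.0083, -0.036, 0, 0, 0, 0, 0.7], [0, 0, 0, 0, 0, 0, 0.7], [0, 0, 0.02, 0, 0, 0, 0.7], [0, 0, 0.02, 0, 0, 0, 0.7], [0, 0, 0, 0, 0, 0, 0.7], [0, 0, 0, 0, 0, 0, 0.7]]]}}

```text
t: 18.0
tool_pos: [0.4914, 0.3306, 0.1103]
orientation: [3.141, -0.015, -0.001]
force: [0.6, 0.5, 0.1]
finger_gap: 0.301
finger_force: 0.0
```

Run:
```python
from h import *
from scipy.spatial.transform import Rotation as Rn
o=get_obs(); R=Rn.from_rotvec(o["orientation"]).as_matrix(); print(o["tool_pos"],o["force"],o["q"].round(2)); 
yaw=np.arctan2(R[1,0],R[0,0]); print(np.degrees(yaw))
ex=np.array([-.0972,-.9953]);ey=np.array([.9953,-.0972]);hg=np.array([.4665,.3380])
post=lambda a:hg+.027*(np.cos(a)*ex+np.sin(a)*ey)
tl=lambda d,y:np.array([np.cos(y)*d[0]+np.sin(y)*d[1], np.sin(y)*d[0]-np.cos(y)*d[1]])
print("to post",tl(post(np.radians(80))-o["tool_pos"][:2],yaw).round(4))
th=np.radians(np.linspace(80,180,15))
for i in range(14):
    y=yaw+np.radians(6)*i
    print((tl(post(th[i+1])-post(th[i]),y)*1000).round(1))
yf=yaw+np.radians(84); print("overrun 1mm -rig y", tl(-ey,yf))
t=cam("side"); p=np.linalg.inv(t["E"])@np.r_[o["tool_pos"]-[0,0,.03],1]; u=int(t["cx"]+t["f"]*p[0]/p[2]);v=int(t["cy"]+t["f"]*p[1]/p[2])
cv2.imwrite("pics/i.png",cv2.resize(t["color"][v-35:v+35,u-40:u+40],(800,600),interpolation=cv2.INTER_CUBIC))
```

```text
[0.49143287 0.3305748  0.1103047 ] [0.58550959 0.54963594 0.11730142] [-0.36  0.52 -0.44  1.84  0.29  0.85 -2.52]
-0.5299092981904064
to post [ 0.0011 -0.0002]
[ 0.7 -3.3]
[ 0.6 -3.3]
[ 0.5 -3.3]
[ 0.5 -3.3]
[ 0.4 -3.3]
[ 0.3 -3.3]
[ 0.3 -3.4]
[ 0.2 -3.4]
[ 0.1 -3.4]
[ 0.1 -3.4]
[ 0.  -3.4]
[-0.1 -3.4]
[-0.1 -3.4]
[-0.2 -3.4]
overrun 1mm -rig y [-0.01661794 -0.99989688]
```

View pics/i.png

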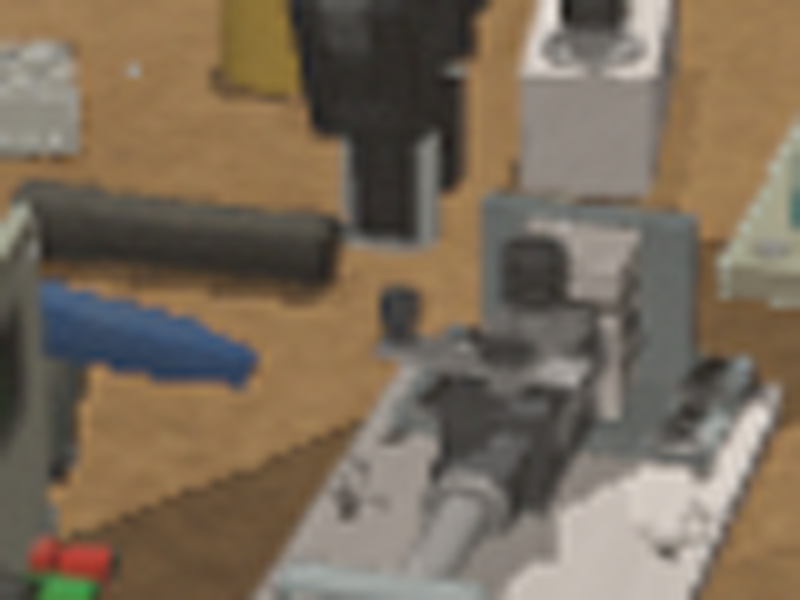

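The fingers at crop (390,200) stand right above the post at (400,315), and the pin is seated. Lowering round the post, then sweeping.

Call:
{"name": "servo_tool", "arguments": {"increments": [[[0.001, 0, 0.012, 0, 0, 0, 0.7], [0, 0, 0.012, 0, 0, 0, 0.7], [0, 0, 0.006, 0, 0, 0, 0.7], [0, 0, 0.005, 0, 0, 0, 0.7], [0, 0, 0, 0, 0, 0, 0.7], [0, 0, 0, 0, 0, 0, 0.7]]]}}

```text
t: 18.65
tool_pos: [0.4926, 0.3312, 0.0753]
orientation: [-3.142, 0.017, 0.0]
force: [-0.6, 0.4, 0.2]
finger_gap: 0.298
finger_force: 0.0
```

Call:
{"name": "servo_tool", "arguments": {"increments": [[[0.0007, -0.0033, 0, 0, 0, -6, 0.7], [0.0006, -0.0033, 0, 0, 0, -6, 0.7], [0.0005, -0.0033, 0, 0, 0, -6, 0.7], [0.0005, -0.0033, 0, 0, 0, -6, 0.7], [0.0004, -0.0033, 0, 0, 0, -6, 0.7], [0.0003, -0.0033, 0, 0, 0, -6, 0.7], [0.0003, -0.0034, 0, 0, 0, -6, 0.7]]]}}

```text
t: 19.35
tool_pos: [0.4893, 0.3532, 0.0757]
orientation: [2.936, 1.115, 0.001]
force: [0.1, -1.2, 0.7]
finger_gap: 0.301
finger_force: 0.4
```

Call:
{"name": "servo_tool", "arguments": {"increments": [[[0.0002, -0.0034, 0, 0, 0, -6, 0.7], [0.0001, -0.0034, 0, 0, 0, -6, 0.7], [0.0001, -0.0034, 0, 0, 0, -6, 0.7], [0, -0.0034, 0, 0, 0, -6, 0.7], [-0.0001, -0.0034, 0, 0, 0, -6, 0.7], [-0.0001, -0.0034, 0, 0, 0, -6, 0.7], [-0.0002, -0.0034, 0, 0, 0, -6, 0.7], [0, 0, 0, 0, 0, 0, 0.7]]]}}

```text
t: 20.15
tool_pos: [0.4694, 0.3658, 0.0758]
orientation: [-2.345, -2.09, -0.003]
force: [2.0, 0.2, 0.8]
finger_gap: 0.303
finger_force: 0.3
```

Call:
{"name": "servo_tool", "arguments": {"increments": [[[0, -0.002, 0, 0, 0, 0, 0.7], [0, -0.002, 0, 0, 0, 0, 0.7], [0, -0.002, 0, 0, 0, 0, 0.7], [0, -0.002, 0, 0, 0, 0, 0.7], [0, 0, 0, 0, 0, 0, 0.7]]]}}

```text
t: 20.65
tool_pos: [0.4612, 0.3662, 0.0754]
orientation: [2.346, 2.089, 0.001]
force: [2.4, 0.9, 0.4]
finger_gap: 0.298
finger_force: 0.9
```

Call:
{"name": "servo_tool", "arguments": {"increments": [[[0, -0.0015, 0, 0, 0, 0, 0.7], [0, -0.0015, 0, 0, 0, 0, 0.7], [0, 0, 0, 0, 0, 0, 0.7], [0, 0, 0, 0, 0, 0, 0.7]]]}}

```text
t: 21.05
tool_pos: [0.4608, 0.3663, 0.0756]
orientation: [2.347, 2.086, 0.005]
force: [8.2, 2.1, -1.8]
finger_gap: 0.299
finger_force: 4.1
```

The stop is reached: the force rose to 8 N and the tool no longer moves. Backing off, lifting clear and checking.

Call:
{"name": "servo_tool", "arguments": {"increments": [[[0, 0.005, 0, 0, 0, 0, 0.7], [0, 0.003, 0, 0, 0, 0, 0.7], [0, 0, 0, 0, 0, 0, 0.65], [0, 0, -0.02, 0, 0, 0, 0.65], [0, 0, -0.03, 0, 0, 0, 0.6], [0, 0, -0.04, 0, 0, 0, 0.6], [-0.04, 0, 0, 0, 0, 0, 0.6], [-0.04, 0, 0, 0, 0, 0, 0.6], [-0.04, 0, 0, 0, 0, 0, 0.6], [-0.04, 0, 0, 0, 0, 0, 0.6]]]}}

```text
t: 22.05
tool_pos: [0.4464, 0.2052, 0.165]
orientation: [-2.345, -2.09, 0.002]
force: [0.8, -0.2, -0.8]
finger_gap: 0.399
finger_force: 0.0
```

Call:
{"name": "servo_tool", "arguments": {"increments": [[[-0.04, 0, 0, 0, 0, 0, 0.6], [-0.02, 0, 0, 0, 0, 0, 0.6], [0, 0, 0, 0, 0, 0, 0.6], [0, 0, 0, 0, 0, 0, 0.6]]]}}

```text
t: 22.45
tool_pos: [0.4404, 0.1474, 0.1654]
orientation: [-2.347, -2.089, -0.0]
force: [-0.8, 0.9, -0.9]
finger_gap: 0.4
finger_force: 0.0
```

Run:
```python
from h import *
o=get_obs(); print(o["tool_pos"],o["force"])
s=cam("top")
cv2.imwrite("pics/j.png",cv2.resize(s["color"][165:225,190:260],(700,600),interpolation=cv2.INTER_CUBIC))
```

```text
[0.44042795 0.14736434 0.16539758] [-0.81224466  0.90671899 -0.89008521]
```

View pics/j.png

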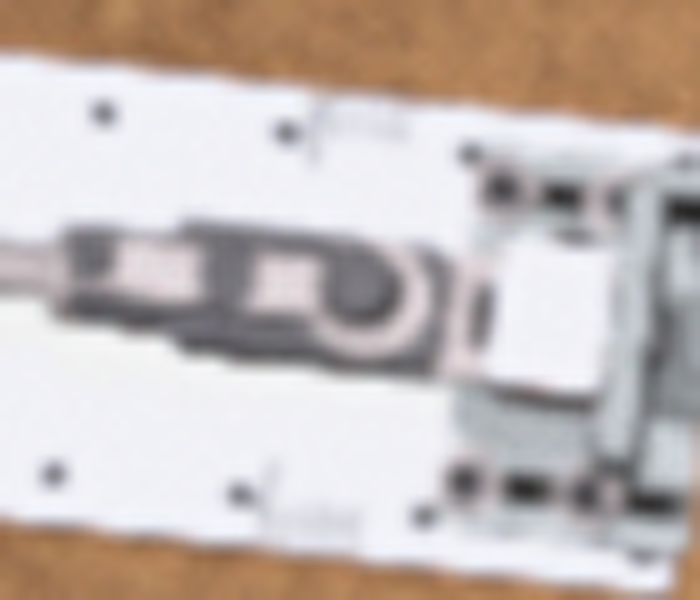

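The keeper lies along the rod with its tongue at crop (285,283) over the flange, its post at (90,255), and the pin seated at (365,300). The robot is clear, so I'm handing in.

```bash
python3 -c "
from station import *
print(sign_off())"
```

```text
the job is handed in; nothing more can be done
None
```

The thin pin is seated through the fork and eye and the keeper is swung to its stop over the flange, as the last top view shows; the job was handed in at about 22 s, and sign-off gave no verdict.

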